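Pin the swivel sign and hold the spring clip open over its card

TASK

A colleague is about to slip a price card onto the swivel sign. Take the red-knobbed lock pin from the brass socket of the wooden caddy and push it fully home through the hole in the sign's front tongue, so that the sign cannot turn; then squeeze the yellow spring clip open, lift it off its rail on the caddy and hold it wide open, well down over the middle of the show card's top edge, one jaw in front of the card and one behind, with the clip not touching the card. Finish like that, still squeezing and holding the open clip, with the pin home and the mug and cup nearby left where they stand.

Things in the scene. Friction and masses are not known exactly. Their poses are not given: they have to be found in the camera images.
- caddy: Light wooden board 64 x 196 x 14 mm, fixed. Origin: centre of its underside; y along its length, z up. At y = +60 mm an upright brass socket holds the pin (25 mm across, rim 42 mm above the surface); at y = -55 mm an upright aluminium rail, 5 mm thick (x), 42 mm wide (y), top edge 75 mm above the surface, carries the clip.
- pin: Loose lock pin, 70 g. Origin: on its axis, under its collar; z up. Below: steel shank 10 mm thick, 26 mm long, last 5 mm tapered. Above: collar 19 mm across, 3 mm thick, then a red round knob 20 mm across, from 3 to 40 mm above the origin: grip this. It starts upright in the caddy's socket, collar on the rim, and lifts straight out.
- clip: Yellow spring clip, 85 g, like a big clothes peg of two mirror levers, 30 mm wide (y); this body is the -x lever. Origin: on the pivot axle; y along the axle. Parked upright on the caddy's rail, pivot 80 mm above the surface, x as the caddy's x. Handles rise 54 mm above the pivot, 45 mm apart at the top (outer faces), 33 mm at half height; jaws with black pads reach 54 mm below it.
- clip_lever (a joint): Opening between the two levers, rad: 0 = closed on the 5 mm rail, -0.1 = shut on nothing, 0.5 = wide open (stop). Squeeze the handles together across x against the spring: 12 N at 34 mm above the pivot, so 20 to 40 N holds it wide open; the handles are then parallel, 19 mm over their outer faces, and both levers stand evenly about the middle plane, each turned 0.25 rad about the axle.
- clip_tip_a (a point): Inner face of the jaw pad of the -x lever, 48 mm below the pivot. Wide open, the two tips gape about 29 mm; the axle barrel (5 mm radius) bounds the mouth at the top.
- clip_tip_b (a point): Inner face of the jaw pad of the +x lever, 48 mm below the pivot.
- stand: Fixed foot of the swivel sign, dark wood: disc 156 mm across and 18 mm thick, with a tongue 40 mm wide to the front (its -x) that ends 108 mm from the axis. Origin: centre of its underside, on the swivel axis; z up. Its tongue has a 12.6 mm through hole, right below the turning head's hole.
- swivel (a joint): Turn of the sign's head on its foot, rad: 0 = facing front, both holes in line (as it starts, to within a hundredth). It turns freely with a little friction until the pin is in.
- lock_hole (a point): Mouth of the 12.6 mm through hole in the tongue of the turning head (light wood, brass ring round it), at its top face, 30 mm above the surface, 85 mm ahead of the swivel axis. Head plate 10 mm thick, 2 mm gap, then the foot's hole, 18 mm deep. Fully home, the pin's collar lies on this face. z up, x to the back of the sign.
- card_top (a point): Middle of the top edge of the stiff cream show card with a flower-pot picture, which stands upright in the turning head: 150 mm wide (y), 145 mm high, 4 mm thick (x), 105 mm behind the lock hole. The edge is 174 mm above the surface; x is the card's normal (to the back), y along the edge, z up.
- mug: Brown mug with a handle and painted petals, loose, about 110 x 155 x 85 mm; leave it alone. Origin: centre of its underside.
- cup: Brown handleless cup with painted petals, loose, 79 mm across, 76 mm high; leave it alone. Origin: centre of its underside.
There are look-alikes about, which are no part of the job. Of the things shaped like the clip, the yellow one is meant.

How it is judged:
By the outcome, as a careful person would: the job done as asked, in the order asked, and still so for the second after the job is handed in, while the arm keeps its last pose, push and grip.
It also fails if it takes over 67 s, if anything falls off the work surface, if the arm or the gripper's body presses on something with over 40 N, if the wrist force passes 120 N, or if a joint passes its speed limit or range.

ROBOT

A 6-joint arm with a two-finger parallel gripper is mounted at the origin on the work surface; the furniture and walls round the work are solid. World frame = base frame: x ahead of the robot, y to its left, z up, the work surface at z = 0. Lengths are in m, angles in rad, forces in N, time in s.
With the tool pointing down it reaches from about 0.4 to 0.925 m from the base axis. Payload 12.5 kg.
Tool frame: the origin (TCP) lies on the mounting face of the last link; the fingertips stand 190 mm ahead of it and the grasp point (between the pads) lies 171 mm ahead of it; z points along the fingers, y is the line along which they close (so a half turn about z gives the same grasp; the last joint's range is limited). The gripper opens to 95 mm and grips with 3 to 60 N. Pads are 20 mm wide; open, the fingers measure 119 mm over their backs; the gripper's body (75 mm by 180 mm) begins 59 mm behind the grasp point.
Start: joints at [1.002, 0.491, 1.559, -0, 1.092, -0.106], TCP at [0.279, 0.559, 0.405] pointing down, gripper open.
Joint ranges: [-3.1, 3.1], [-0.84, 2.19], [0.05, 2.79], [-1.13, 4.28], [0.06, 2.93], [-2.69, 2.69]. Speed limits (rad/s): [2.22, 2.22, 2.79, 3.14, 3.14, 3.14].

INTERFACE

Orientations are given as a unit quaternion [w, x, y, z].
In Python, from cell import env gives the robot as it stands.
- The arm moves only by the shell command python3 -m creep 'ROWS' [FORCE]. ROWS is JSON, a list of rows, each a list of 3 entries, a list of its own where there are three numbers: the closure, from 0 (fully open) to 1 (shut), then the shift along the tool's x, y, z in mm, then the turn, a rotation vector about the tool's x, y, z in rad. In form: [[hand, [x, y, z], [wx, wy, wz]], ...]. A call has 1 to 8 rows; each row is the pose to reach, as a shift and turn from the pose commanded when the call began, along the tool's axes at that moment; what a row does not reach only later rows make up. A row lasts 1/10 s, in which the tool goes at most 50 mm and 8.59 degrees, less where a joint would pass 70% of its speed; a pose out of reach is approached as far as the arm can. A call with a gripper value outside its range is refused whole. The fingers move at their own pace and stop on an object; FORCE is the grip in N (left out, the last holds). Time passes only in rows, so rows that repeat a pose let the fingers close. It gives the time, the measured TCP pose, the force, the opening and the grip force at its end, in the units of the state.
- env.get_obs(): the state, without advancing time (a new reading comes with each control period).
- env.read_camera(name): name is "scene" or "top"; returns a dict with "pixels" (384x512x3 uint8, red, green, blue), "fx", "fy", "cx", "cy" (pixels), "pose" (4x4, takes a point from camera to world coordinates). Camera axes: x right, y up, looking along -z (the intrinsics and any distortion apply to the point x, -y, -z); pixel columns grow to the right and rows downward; lengths in m; the calibration is good to about 2 mm. A picture is of the moment at which its call begins. There is no depth.
- env.close_job(): hands the job in; it is judged then, once.
The state is a dict: "t": time; "joint_positions": joint angles; "joint_velocities": joint speeds; "joint_efforts": joint torques, N m; "tcp_pos": TCP position; "tcp_rot": TCP orientation; "ft_force": force on the tool from outside, world axes, zero at the start; "moment": the same for the moment, N m; "opening": finger opening in m; "gripper_force": force on a finger pad.
Only numpy, scipy, OpenCV 4.12 (cv2) and the standard library are available. Lean on these libraries where they do the work, as an engineer would, in place of code of your own. Each camera call takes 0.05 s, during which the arm holds its last target. There are 200 camera calls.

## Working session

There is one attempt and no reset: what is moved stays moved. The work goes in short steps, Python scripts to look and compute and a shell command to move; the robot and the scene stay as the last step left them, time stands still between calls to the robot, and variables do not carry over. Pictures are saved under pics/ and viewed, at most 13 in all, crops included, and the job is handed in when it is done.

```bash
mkdir -p pics; ls
python3 - <<'E'
from cell import env
import cv2
o=env.get_obs();print({k:o[k] for k in('t','tcp_pos','tcp_rot','opening','ft_force')})
for n in('scene','top'):
    c=env.read_camera(n);print(n,c['fx'],c['fy'],c['cx'],c['cy'],c['pose'],[k for k in c])
    cv2.imwrite(f'pics/{n}0.png',cv2.resize(c['pixels'][:,:,::-1],(800,600),interpolation=cv2.INTER_CUBIC))
E
```

```text
pics
{'t': 0.0, 'tcp_pos': array([0.27899485, 0.55923747, 0.40414257]), 'tcp_rot': array([-1.87097851e-04,  2.29332896e-01,  9.73347878e-01, -5.43418144e-04]), 'opening': 0.09531210299599938, 'ft_force': array([-0.08028832, -0.02722667, -0.19323723])}
scene 376.68769212023534 376.68769212023534 252.84933058612893 189.3753932457139 [[ 0.8136677   0.21807413 -0.53887711 -0.2657087 ]
 [-0.58098428  0.33702558 -0.7408583  -0.81844001]
 [ 0.02005334  0.91589161  0.40092447  0.63477912]
 [ 0.          0.          0.          1.        ]] ['pixels', 'fx', 'fy', 'cx', 'cy', 'pose']
top 436.61192149180255 436.61192149180255 259.739851702152 192.3873691750531 [[-2.30337721e-02  9.95241008e-01 -9.46825284e-02  2.80459330e-01]
 [-9.99734137e-01 -2.30296102e-02  1.13680782e-03  1.08863255e-01]
 [-1.04910396e-03  9.46835408e-02  9.95506869e-01  1.53570078e+00]
 [ 0.00000000e+00  0.00000000e+00  0.00000000e+00  1.00000000e+00]] ['pixels', 'fx', 'fy', 'cx', 'cy', 'pose']
```

View pics/scene0.png

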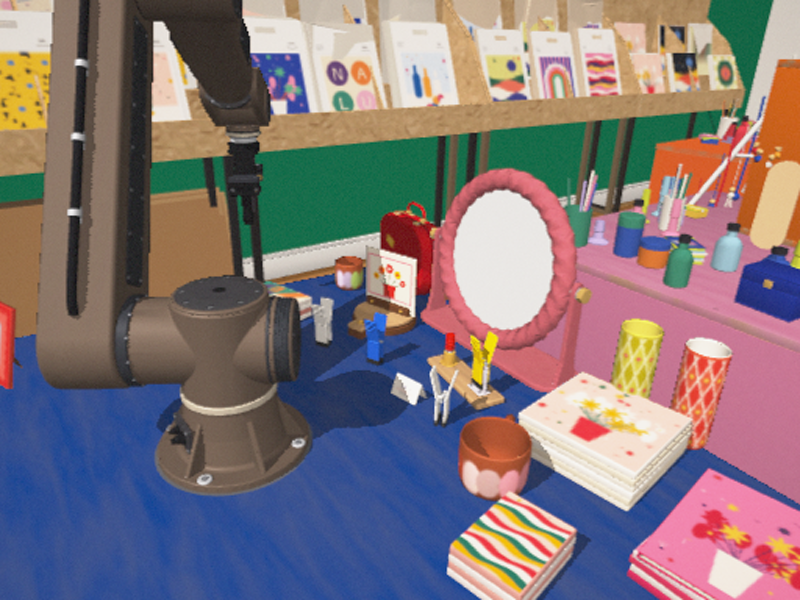

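View pics/top0.png

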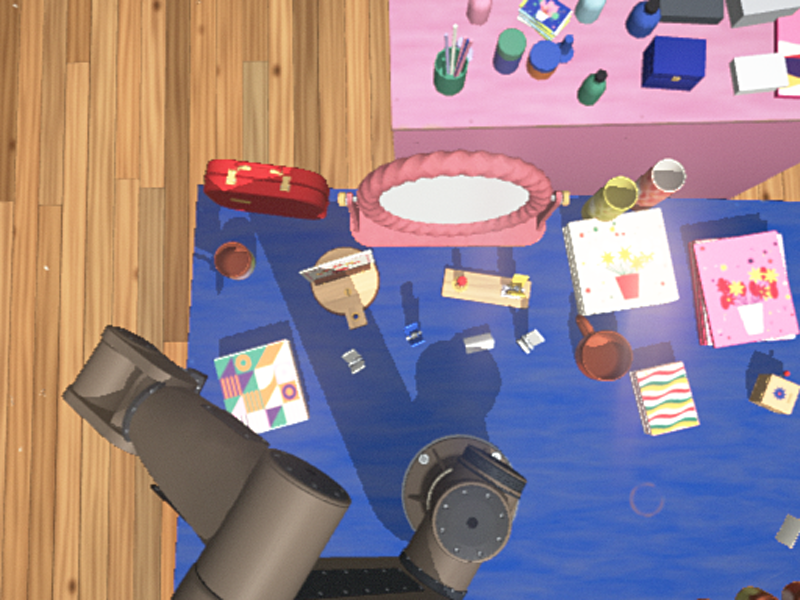

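```bash
cat > h.py <<'E'
import numpy as np, cv2
from cell import env
from scipy.spatial.transform import Rotation as R
def ray(c,u,v):
    P=c['pose'];d=P[:3,:3]@np.array([(u-c['cx'])/c['fx'],-(v-c['cy'])/c['fy'],-1]);return P[:3,3],d
def atz(c,u,v,z):
    o,d=ray(c,u,v);return o+d*(z-o[2])/d[2]
def proj(c,p):
    P=c['pose'];q=P[:3,:3].T@(np.asarray(p)-P[:3,3]);return np.array([c['cx']-c['fx']*q[0]/q[2],c['cy']+c['fy']*q[1]/q[2]])
def tri(obs):
    A=0;b=0
    for c,u,v in obs:
        o,d=ray(c,u,v);d=d/np.linalg.norm(d);M=np.eye(3)-np.outer(d,d);A=A+M;b=b+M@o
    return np.linalg.solve(A,b)
def crop(c,u0,v0,u1,v1,s,name):
    cv2.imwrite('pics/'+name,cv2.resize(c['pixels'][v0:v1,u0:u1,::-1],None,fx=s,fy=s,interpolation=cv2.INTER_CUBIC))
def totool(v,rot=None):
    return R.from_quat(np.roll(env.get_obs()['tcp_rot'] if rot is None else rot,-1)).inv().apply(v)
E
python3 - <<'E'
from h import *
t=env.read_camera('top');s=env.read_camera('scene')
a=t['pixels'][145:225,185:351,::-1];b=s['pixels'][150:270,205:335,::-1]
crop(t,185,145,351,225,4.8,'t1.png');crop(s,205,150,335,270,5,'s1.png')
E
```

```text
(no output)
```

View pics/t1.png

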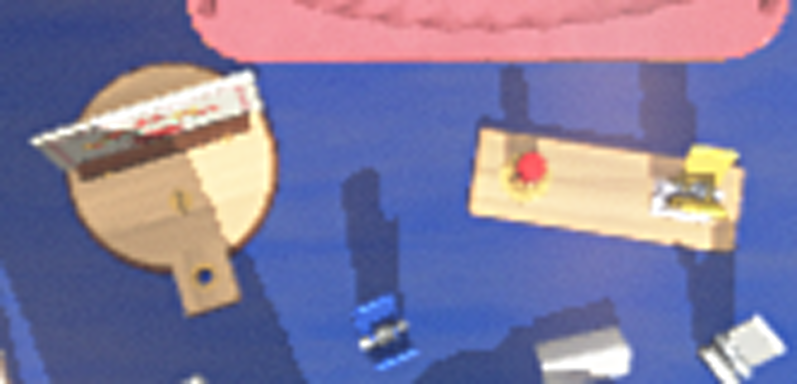

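View pics/s1.png

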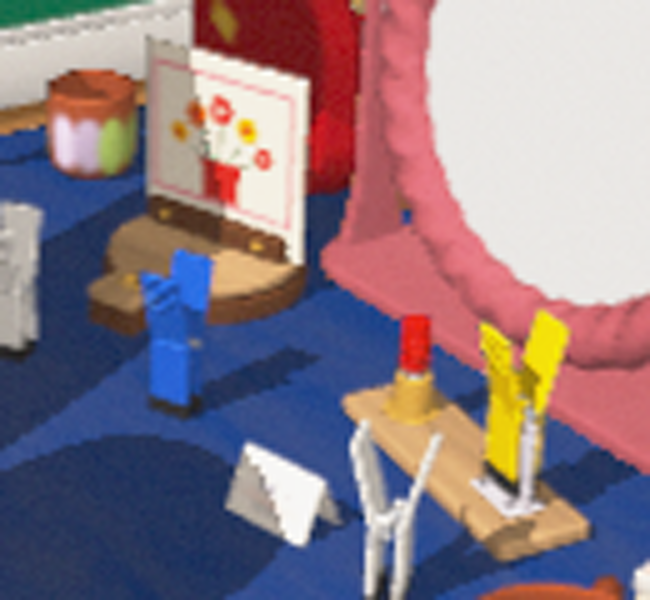

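The top crop shows the hole at (205,276), the knob at (530,168), the caddy corners, and the card's top edge from (33,138) to (252,73). In the scene crop the hole's ring is near (130,280), the knob top is at (415,320), and the yellow handles' tops are at (495,325) and (548,315).

Run:
```python
from h import *
np.set_printoptions(precision=4,suppress=True)
t=env.read_camera('top');s=env.read_camera('scene')
T=lambda x,y:(185+(x+.5)/4.8-.5,145+(y+.5)/4.8-.5); S=lambda x,y:(205+(x+.5)/5-.5,150+(y+.5)/5-.5)
w=lambda x,y,z:atz(t,*T(x,y),z)
C=np.array([w(482,130,.014),w(744,168,.014),w(735,250,.014),w(470,215,.014)])
c=C.mean(0);print('caddy',c,'sides',np.linalg.norm(np.roll(C,-1,0)-C,axis=1))
yd=(C[0]+C[3]-C[1]-C[2]);yd/=np.linalg.norm(yd);a=np.arctan2(-yd[0],yd[1]);print('caddy yaw',a)
Rc=R.from_euler('z',a)
pin=c+Rc.apply([0,.06,0]);clip=c+Rc.apply([0,-.055,0]);print('pin',pin,'clip',clip)
print('knob top tri',tri([(t,*T(530,163)),(s,*S(416,318))]),'knob plane',w(530,168,.07))
hole=w(205,276,.03);print('hole',hole)
e1,e2=w(33,138,.174),w(252,73,.174);print('card',e1,e2,(e1+e2)/2,np.linalg.norm(e1-e2))
d=e1-e2;print('sign yaw',np.arctan2(-d[0],d[1]))
f=(e1+e2)/2-hole;print('yaw from hole-card',np.arctan2(f[1],f[0]),np.hypot(*f[:2]))
pr=lambda p:(proj(s,p)-[205,150]+.5)*5
print('check scene: hole',pr(hole),'card corners',pr(e1),pr(e2),'pin top',pr([*pin[:2],.082]),'pivot',pr([*clip[:2],.08]))
```

```text
caddy [ 0.4494 -0.0739  0.014 ] sides [0.1935 0.0607 0.1946 0.0633]
caddy yaw -0.16190384711127198
pin [ 0.4591 -0.0147  0.014 ] clip [ 0.4405 -0.1282  0.014 ]
knob top tri [ 0.4624 -0.012   0.081 ] knob plane [ 0.4605 -0.0131  0.07  ]
hole [0.3925 0.22   0.03  ]
card [0.4751 0.3206 0.174 ] [0.5148 0.1763 0.174 ] [0.495  0.2485 0.174 ] 0.14968561687232948
sign yaw 0.2688989390839891
yaw from hole-card 0.27129073350041255 0.10632740699529143
check scene: hole [131.6776 282.6097] card corners [151.6877  36.5706] [308.9876  82.2745] pin top [415.9497 320.0102] pivot [516.4155 404.6847]
```

```bash
cat > go.py <<'E'
import sys
from h import *
def go(x,y,z,ang):
    """delta in current tool axes (mm), rotvec, for grasp point xyz (m), tool pointing straight down, tool-y at ang deg (mod 180)"""
    o=env.get_obs();Rn=R.from_quat(np.roll(o['tcp_rot'],-1));best=None
    for k in(0,180):
        a=np.radians(ang+k);yv=np.array([np.cos(a),np.sin(a),0]);zv=np.array([0,0,-1.]);xv=np.cross(yv,zv)
        rv=(Rn.inv()*R.from_matrix(np.c_[xv,yv,zv])).as_rotvec()
        if best is None or np.linalg.norm(rv)<np.linalg.norm(best):best=rv
    d=Rn.inv().apply(np.array([x,y,z+.171])-o['tcp_pos'])*1000
    print('shift',d.round(1),'turn',best.round(3),'now grasp',(o['tcp_pos']+Rn.apply([0,0,.171])).round(4),'open',round(o['opening'],4),'F',o['ft_force'].round(1),'t',round(o['t'],2))
if __name__=='__main__': go(*map(float,sys.argv[1:5]))
E
python3 go.py .4605 -.0135 .18 105
python3 - <<'E'
from h import *
t=env.read_camera('top');s=env.read_camera('scene');k=.64
for n,a,b in(('glass bottom',(455,221),(508,336)),('glass top',(455,176),(490,183)),('frame right',(552,195),(577,262)),('frame left',(357,200),(440,255))):
    print(n,tri([(t,a[0]*k,a[1]*k),(s,b[0]*k,b[1]*k)]).round(3))
print(atz(t,455*k,245*k,.02).round(3))
for n,p in(('blue',(415,335)),('grey',(353,360)),('white',(530,341))): print(n,atz(t,p[0]*k,p[1]*k,.06).round(3))
E
```

```text
shift [-418.1 -431.5   53.7] turn [-0.    -0.    -0.725] now grasp [0.279  0.5592 0.2336] open 0.0949 F [-0.3 -0.4 -0.4] t 0.3
glass bottom [ 0.611 -0.017  0.032]
glass top [0.597 0.026 0.372]
frame right [ 0.603 -0.181  0.26 ]
frame left [0.618 0.206 0.156]
[ 0.548 -0.006  0.02 ]
blue [0.346 0.089 0.06 ]
grey [0.295 0.224 0.06 ]
white [ 0.327 -0.159  0.06 ]
```

```bash
python3 -m creep '[[0.3,[-52,-54,7],[0,0,-0.09]],[0.3,[-105,-108,14],[0,0,-0.18]],[0.3,[-157,-162,20],[0,0,-0.27]],[0.3,[-209,-216,27],[0,0,-0.36]],[0.3,[-261,-270,34],[0,0,-0.45]],[0.3,[-314,-324,40],[0,0,-0.54]],[0.3,[-366,-378,47],[0,0,-0.63]],[0.3,[-418,-431,53],[0,0,-0.72]]]' 30; python3 go.py .4605 -.0135 .13 105
```

```text
t: 1.2
tcp_pos: [0.3994, 0.1776, 0.3693]
tcp_rot: [0.0, -0.13, 0.991, 0.0]
ft_force: [1.2, 0.7, -0.3]
opening: 0.0665
gripper_force: 0.0
shift [  -9.6 -200.4   68.3] turn [ 0.     0.001 -0.001] now grasp [0.3996 0.1776 0.1983] open 0.0665 F [ 1.2  0.7 -0.3] t 1.2
```

```bash
python3 -m creep '[[0.5,[-2,-40,5],[0,0,0]],[0.5,[-4,-80,10],[0,0,0]],[0.5,[-6,-120,20],[0,0,0]],[0.5,[-8,-160,40],[0,0,0]],[0.5,[-9.6,-200.4,60],[0,0,0]],[0.5,[-9.6,-200.4,68],[0,0,0]],[0.5,[-9.6,-200.4,68],[0,0,0]],[0.5,[-9.6,-200.4,68],[0,0,0]]]'; python3 go.py .4605 -.0135 .076 105
python3 - <<'E'
from h import *
t=env.read_camera('top');s=env.read_camera('scene')
a=t['pixels'][140:210,260:340];b=s['pixels'][150:260,240:340]
im=np.hstack([cv2.resize(a,(400,350),interpolation=2),cv2.resize(b,(364,400),interpolation=2)[:350]])
cv2.imwrite('pics/p2.png',im[:,:,::-1])
E
```

```text
t: 2.0
tcp_pos: [0.4594, -0.0112, 0.3015]
tcp_rot: [-0.0, -0.128, 0.992, 0.0]
ft_force: [0.3, 0.4, 0.6]
opening: 0.0474
gripper_force: 0.0
shift [-0.5 -2.5 54.5] turn [ 0.    -0.    -0.004] now grasp [ 0.4594 -0.0112  0.1305] open 0.0474 F [0.3 0.4 0.6] t 2.0
```

View pics/p2.png

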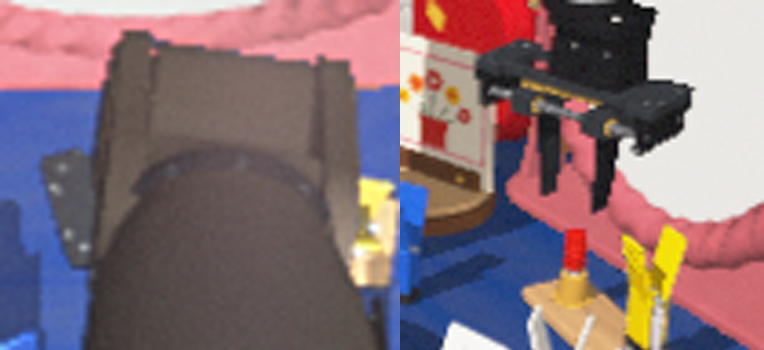

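The scene camera shows the open fingers straight above the red knob (575,240). The top view is blocked by the arm. Next I descend and grip.

```bash
python3 -m creep '[[0.5,[0,-2,15],[0,0,0]],[0.5,[0,-2,30],[0,0,0]],[0.5,[0,-2,45],[0,0,0]],[0.5,[0,-2,54],[0,0,0]],[0.5,[0,-2,54],[0,0,0]],[0.8,[0,-2,54],[0,0,0]],[1,[0,-2,54],[0,0,0]],[1,[0,-2,54],[0,0,0]]]' 25; python3 -m creep '[[1,[0,0,0],[0,0,0]],[1,[0,0,0],[0,0,0]],[1,[0,0,0],[0,0,0]]]'
```

```text
t: 2.9
tcp_pos: [0.4601, -0.0138, 0.2478]
tcp_rot: [0.001, -0.128, 0.992, -0.0]
ft_force: [0.1, 0.3, -0.5]
opening: 0.0286
gripper_force: 0.0
t: 3.2
tcp_pos: [0.4601, -0.0138, 0.2475]
tcp_rot: [0.0, -0.128, 0.992, -0.0]
ft_force: [-1.2, 1.5, 5.9]
opening: 0.0195
gripper_force: 25.0
```

```bash
python3 -m creep '[[1,[0,0,-10],[0,0,0]],[1,[0,0,-30],[0,0,0]],[1,[0,0,-55],[0,0,0]],[1,[0,0,-80],[0,0,0]],[1,[0,0,-90],[0,0,0]],[1,[0,0,-90],[0,0,0]]]'; python3 go.py .3925 .22 .10 105.5
```

```text
t: 3.8
tcp_pos: [0.46, -0.0138, 0.3383]
tcp_rot: [0.001, -0.128, 0.992, -0.0]
ft_force: [-0.2, 0.2, -0.5]
opening: 0.0193
gripper_force: 25.0
shift [  6.  243.4  67.1] turn [-0.001  0.002 -0.013] now grasp [ 0.4604 -0.0139  0.1673] open 0.0193 F [-0.2  0.2 -0.5] t 3.8
```

```bash
python3 -m creep '[[1,[1,35,0],[0,0,0]],[1,[2,75,0],[0,0,0]],[1,[3,115,0],[0,0,-0.013]],[1,[4,155,5],[0,0,-0.013]],[1,[5,195,15],[0,0,-0.013]],[1,[6,230,35],[0,0,-0.013]],[1,[6,243.4,55],[0,0,-0.013]],[1,[6,243.4,67],[0,0,-0.013]]]'; python3 -m creep '[[1,[0,0,0],[0,0,0]],[1,[0,0,0],[0,0,0]],[1,[0,0,0],[0,0,0]]]';python3 go.py .3925 .22 .10 105.5
python3 - <<'E'
from h import *
t=env.read_camera('top');s=env.read_camera('scene')
print(proj(t,[.3925,.22,.03]),proj(s,[.3925,.22,.03]))
a=t['pixels'][150:230,180:270];b=s['pixels'][165:225,205:265]
im=np.hstack([cv2.resize(a,(300,270),interpolation=2)[:270],cv2.resize(b,(480,480),interpolation=2)[:270]]) if 0 else cv2.resize(b,(600,600),interpolation=2)
cv2.imwrite('pics/p3.png',im[:,:,::-1]);cv2.imwrite('pics/p3t.png',cv2.resize(a,(540,480),interpolation=2)[:,:,::-1])
E
```

```text
t: 4.6
tcp_pos: [0.3913, 0.2215, 0.268]
tcp_rot: [-0.001, -0.136, 0.991, -0.0]
ft_force: [-0.0, -1.0, -0.7]
opening: 0.0191
gripper_force: 25.0
t: 4.9
tcp_pos: [0.3925, 0.2197, 0.2705]
tcp_rot: [0.0, -0.134, 0.991, 0.0]
ft_force: [-1.3, -0.4, -0.6]
opening: 0.019
gripper_force: 25.0
shift [-0.   0.3 -0.5] turn [ 0.     0.    -0.001] now grasp [0.3926 0.2197 0.0995] open 0.019 F [-1.3 -0.4 -0.6] t 4.9
[227.31157099 202.1113883 ] [230.82917834 206.02323325]
```

View pics/p3.png

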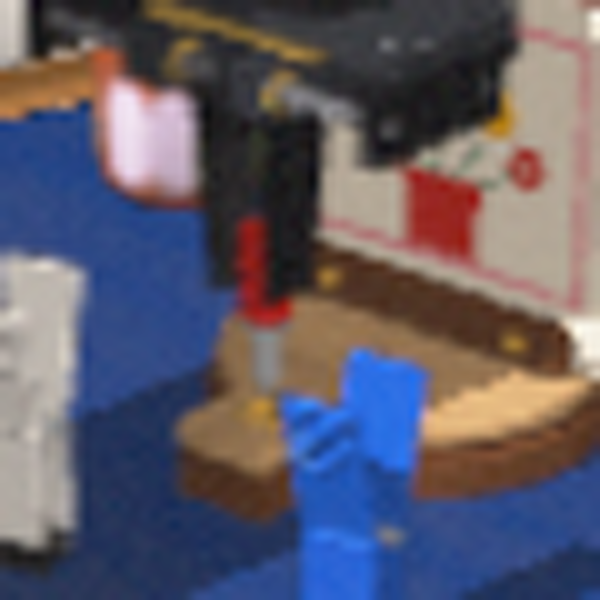

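The pin tip at (266,390) stands right over the brass ring at (262,408), within about 1 mm sideways. I'll lower it gently and watch the force.

```bash
python3 -m creep '[[1,[0,0,5],[0,0,0]],[1,[0,0,9],[0,0,0]],[1,[0,0,11],[0,0,0]],[1,[0,0,13],[0,0,0]],[1,[0,0,13],[0,0,0]]]'; python3 -m creep '[[1,[0,0,1],[0,0,0]],[1,[0,0,2],[0,0,0]],[1,[0,0,3],[0,0,0]],[1,[0,0,3],[0,0,0]]]'
```

```text
t: 5.5
tcp_pos: [0.3924, 0.22, 0.2569]
tcp_rot: [-0.0, -0.135, 0.991, -0.0]
ft_force: [0.4, -0.0, -0.3]
opening: 0.0193
gripper_force: 25.0
t: 5.9
tcp_pos: [0.3923, 0.22, 0.2541]
tcp_rot: [-0.0, -0.135, 0.991, 0.0]
ft_force: [0.3, 0.1, -0.2]
opening: 0.0193
gripper_force: 25.0
```

```bash
python3 -m creep '[[1,[0,0,2],[0,0,0]],[1,[0,0,4],[0,0,0]],[1,[0,0,6],[0,0,0]],[1,[0,0,8],[0,0,0]],[1,[0,0,8],[0,0,0]]]'; python3 -m creep '[[1,[0,0,2],[0,0,0]],[1,[0,0,4],[0,0,0]],[1,[0,0,6],[0,0,0]],[1,[0,0,8],[0,0,0]],[1,[0,0,8],[0,0,0]]]'
```

```text
t: 6.4
tcp_pos: [0.3924, 0.22, 0.2459]
tcp_rot: [-0.0, -0.135, 0.991, -0.0]
ft_force: [0.3, -0.4, -1.1]
opening: 0.0194
gripper_force: 25.0
t: 6.9
tcp_pos: [0.3923, 0.22, 0.2379]
tcp_rot: [-0.0, -0.135, 0.991, -0.0]
ft_force: [-0.7, 0.1, -0.4]
opening: 0.019
gripper_force: 25.0
```

```bash
python3 -m creep '[[1,[0,0,1],[0,0,0]],[1,[0,0,2],[0,0,0]],[1,[0,0,3],[0,0,0]],[1,[0,0,3],[0,0,0]],[1,[0,0,3],[0,0,0]]]'
```

```text
t: 7.4
tcp_pos: [0.3923, 0.22, 0.2355]
tcp_rot: [0.0, -0.135, 0.991, 0.0]
ft_force: [-1.4, 0.4, 4.4]
opening: 0.0194
gripper_force: 25.0
```

```bash
python3 -m creep '[[1,[0,0,0.7],[0,0,0]],[1,[0,0,0.7],[0,0,0]],[1,[0,0,0.7],[0,0,0]]]';python3 -m creep '[[0.6,[0,0,0],[0,0,0]],[0.6,[0,0,0],[0,0,0]],[0.6,[0,0,0],[0,0,0]],[0.6,[0,0,0],[0,0,0]],[0.6,[0,0,-15],[0,0,0]],[0.6,[0,0,-40],[0,0,0]],[0.6,[0,0,-80],[0,0,0]],[0.6,[0,0,-120],[0,0,0]]]'; python3 go.py .4405 -.128 .25 -9.3
```

```text
t: 7.7
tcp_pos: [0.3923, 0.22, 0.2353]
tcp_rot: [0.001, -0.135, 0.991, 0.0]
ft_force: [-1.9, -0.8, 16.4]
opening: 0.0196
gripper_force: 25.0
t: 8.5
tcp_pos: [0.3922, 0.2199, 0.3555]
tcp_rot: [-0.001, -0.135, 0.991, -0.0]
ft_force: [-0.8, 0.1, -0.5]
opening: 0.0381
gripper_force: 0.0
shift [  46.4 -348.2  -65.4] turn [ 1.000e-03 -1.000e-03 -1.138e+00] now grasp [0.392  0.2199 0.1845] open 0.0381 F [-0.8  0.1 -0.5] t 8.5
```

```bash
python3 -m creep '[[0.4,[3,-15,-20],[0,0,0.13]],[0.4,[6,-40,-40],[0,0,0.26]],[0.3,[9,-65,-60],[0,0,0.39]],[0.3,[12,-90,-65],[0,0,0.52]],[0.3,[15,-115,-65],[0,0,0.65]],[0.3,[18,-140,-65],[0,0,0.78]],[0.3,[21,-160,-65],[0,0,0.91]],[0.3,[23,-180,-65],[0,0,1.04]]]'; python3 go.py .4405 -.128 .25 -9.3
```

```text
t: 9.3
tcp_pos: [0.4182, 0.0394, 0.4194]
tcp_rot: [-0.0, 0.378, 0.926, 0.0]
ft_force: [0.5, 0.5, 0.3]
opening: 0.0665
gripper_force: 0.0
shift [-133.2 -103.9   -1.6] turn [-0.    -0.     0.958] now grasp [0.4181 0.0394 0.2484] open 0.0665 F [0.5 0.5 0.3] t 9.3
```

```bash
python3 -m creep '[[0.2,[-19,-15,0],[0,0,0.14]],[0.2,[-38,-30,0],[0,0,0.28]],[0.2,[-57,-45,0],[0,0,0.42]],[0.2,[-76,-60,0],[0,0,0.56]],[0.2,[-95,-75,0],[0,0,0.7]],[0.2,[-114,-90,0],[0,0,0.83]],[0.2,[-133.2,-103.9,0],[0,0,0.96]],[0.2,[-133.2,-103.9,0],[0,0,0.96]]]'; python3 -m creep '[[0.2,[0,0,10],[0,0,0]],[0.2,[0,0,35],[0,0,0]],[0.2,[0,0,60],[0,0,0]],[0.2,[0,0,60],[0,0,0]]]'; python3 go.py .4405 -.128 .118 -9.3
python3 - <<'E'
from h import *
t=env.read_camera('top');s=env.read_camera('scene')
crop(s,265,175,345,255,7,'p4.png');
P=lambda p:((proj(s,p)-[265,175]+.5)*7).round()
r=R.from_euler('z',-.162);c=np.array([.4405,-.128,0])
for n,v in(('pivot',(0,0,.08)),('hA top -y',(-.0225,-.015,.134)),('hA top +y',(-.0225,.015,.134)),('hB top -y',(.0225,-.015,.134)),('hB +y',(.0225,.015,.134))):print(n,P(c+r.apply(v)))
# fresh, pin
crop(s,205,165,265,225,6,'pin5.png')
a=cv2.imread('pics/p4.png');b=cv2.imread('pics/pin5.png');z=np.zeros((560,200+30,3),np.uint8);cv2.imwrite('pics/p4.png',np.hstack([a,cv2.resize(b[120:330,30:260],(230,210)).copy() if 0 else np.vstack([b[:,60:290],z[:200]])]))
E
```

```text
t: 10.1
tcp_pos: [0.4419, -0.1288, 0.4192]
tcp_rot: [0.0, 0.763, 0.647, -0.0]
ft_force: [-1.1, 0.1, 0.3]
opening: 0.076
gripper_force: 0.0
t: 10.5
tcp_pos: [0.4409, -0.1258, 0.3568]
tcp_rot: [-0.003, 0.76, 0.65, -0.001]
ft_force: [-0.2, 1.4, 1.0]
opening: 0.0761
gripper_force: 0.0
shift [-2.3  0.3 67.8] turn [-0.005 -0.002  0.006] now grasp [ 0.4401 -0.1254  0.1859] open 0.0761 F [-0.2  1.4  1. ] t 10.5
pivot [303. 391.]
hA top -y [287. 304.]
hA top +y [247. 273.]
hB top -y [379. 283.]
hB +y [337. 253.]
```

View pics/p4.png

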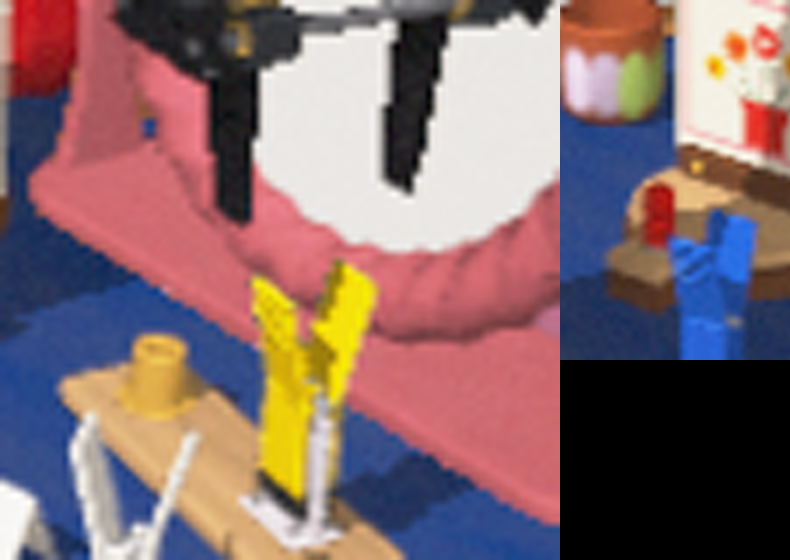

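The fingers straddle the yellow handles (tops at (275,290) and (355,272)), and the overlay agrees to about 1 mm. In the right crop the pin's knob at (655,215) sits low in the tongue. Next I descend and squeeze.

```bash
python3 -m creep '[[0.2,[-2,0,15],[0,0,0]],[0.2,[-2,0,35],[0,0,0]],[0.2,[-2,0,55],[0,0,0]],[0.2,[-2,0,70],[0,0,0]],[0.2,[-2,0,70],[0,0,0]],[0.3,[-2,0,70],[0,0,0]],[0.4,[-2,0,70],[0,0,0]],[0.5,[-2,0,70],[0,0,0]]]' 32; python3 go.py .4405 -.128 .116 -9.3; python3 -m creep '[[0.6,[0,0,0],[0,0,0]],[0.7,[0,0,0],[0,0,0]],[1,[0,0,0],[0,0,0]],[1,[0,0,0],[0,0,0]],[1,[0,0,0],[0,0,0]],[1,[0,0,0],[0,0,0]],[1,[0,0,0],[0,0,0]]]'
```

```text
t: 11.4
tcp_pos: [0.4414, -0.1289, 0.2904]
tcp_rot: [0.001, 0.761, 0.649, 0.0]
ft_force: [0.2, 0.6, 0.8]
opening: 0.0577
gripper_force: 0.0
shift [ 0.7 -1.   3.4] turn [0.002 0.    0.004] now grasp [ 0.4417 -0.129   0.1194] open 0.0577 F [0.2 0.6 0.8] t 11.4
t: 12.1
tcp_pos: [0.4418, -0.1291, 0.2907]
tcp_rot: [0.002, 0.761, 0.649, 0.001]
ft_force: [-0.1, -0.2, 13.4]
opening: 0.0183
gripper_force: 32.0
```

```bash
python3 -m creep '[[1,[0,0,-5],[0,0,0]],[1,[0,0,-15],[0,0,0]],[1,[0,0,-35],[0,0,0]],[1,[0,0,-60],[0,0,0]],[1,[0,0,-95],[0,0,0]],[1,[0,0,-135],[0,0,0]],[1,[0,0,-175],[0,0,0]],[1,[0,0,-185],[0,0,0]]]' 35; python3 go.py .495 .2485 .30 15.4
python3 - <<'E'
from h import *
t=env.read_camera('top');s=env.read_camera('scene')
o=env.get_obs();g=o['tcp_pos']+[0,0,-.171];u,v=proj(s,g).astype(int);print(u,v,o['ft_force'],o['opening'])
crop(s,u-40,v-35,u+40,v+45,7,'p5.png')
E
```

```text
t: 12.9
tcp_pos: [0.4409, -0.1287, 0.4788]
tcp_rot: [0.003, 0.761, 0.649, 0.001]
ft_force: [0.7, -0.6, -0.0]
opening: 0.0182
gripper_force: 35.0
shift [381.   -6.3   7.2] turn [ 0.005  0.003 -0.428] now grasp [ 0.4419 -0.1291  0.3078] open 0.0182 F [ 0.7 -0.6 -0. ] t 12.9
314 158 [ 0.34279545 -0.10643061 -1.41285989] 0.017776971938649196
```

View pics/p5.png

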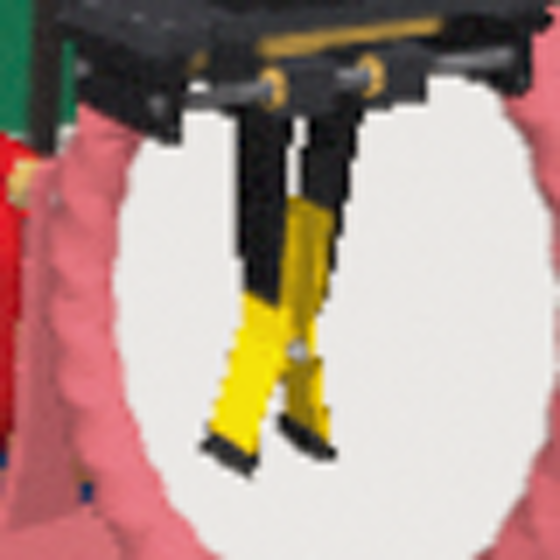

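```bash
python3 go.py .425 .06 .305 3
python3 - <<'E'
from h import *
t=env.read_camera('top');s=env.read_camera('scene');k=.64
print('handle',tri([(t,280*k,168*k),(s,415*k,206*k)]))
print('right end top',tri([(t,326*k,185*k),(s,438*k,232*k)]))
print('front bottom edge z=.0',atz(t,230*k,212*k,.0),atz(t,230*k,212*k,.12),atz(t,326*k,217*k,.12))
E
```

```text
shift [183.8 -45.5  -0.4] turn [ 0.003  0.001 -0.211] now grasp [ 0.4413 -0.1289  0.3049] open 0.0178 F [ 0.3 -0.1 -1.4] t 13.0
handle [0.65832811 0.35274657 0.23942547]
right end top [0.64603564 0.26140814 0.19417653]
front bottom edge z=.0 [0.63961697 0.50501546 0.        ] [0.61155231 0.47406004 0.12      ] [0.59610792 0.27154256 0.12      ]
```

```bash
python3 -m creep '[[1,[20,-8,0],[0,0,-0.03]],[1,[50,-18,0],[0,0,-0.06]],[1,[80,-26,0],[0,0,-0.1]],[1,[110,-34,0],[0,0,-0.14]],[1,[140,-40,0],[0,0,-0.17]],[1,[165,-44,0],[0,0,-0.2]],[1,[184,-45,0],[0,0,-0.21]],[1,[184,-45,0],[0,0,-0.21]]]'; python3 go.py .4937 .2482 .30 15.4
```

```text
t: 13.9
tcp_pos: [0.426, 0.0614, 0.4729]
tcp_rot: [-0.001, 0.688, 0.726, -0.001]
ft_force: [0.7, 0.2, -1.3]
opening: 0.018
gripper_force: 35.0
shift [182.9  77.7   1.8] turn [-0.003 -0.001 -0.215] now grasp [0.4254 0.0614 0.3019] open 0.018 F [ 0.7  0.2 -1.3] t 13.9
```

```bash
python3 -m creep '[[1,[20,8,0],[0,0,-0.03]],[1,[50,20,0],[0,0,-0.06]],[1,[80,34,0],[0,0,-0.1]],[1,[110,47,0],[0,0,-0.14]],[1,[140,60,0],[0,0,-0.18]],[1,[165,70,0],[0,0,-0.21]],[1,[183,77.7,0],[0,0,-0.215]],[1,[183,77.7,0],[0,0,-0.215]]]';python3 -m creep '[[1,[0,0,0],[0,0,0]],[1,[0,0,0],[0,0,0]]]'; python3 go.py .4937 .2482 .2355 15.4
python3 - <<'E'
from h import *
t=env.read_camera('top');s=env.read_camera('scene')
o=env.get_obs();g=o['tcp_pos']+[0,0,-.171];u,v=proj(s,g).astype(int)
a,b=u-40,v-35;crop(s,a,b,a+80,b+80,7,'p6.png')
P=lambda p:((proj(s,p)-[a,b]+.5)*7).round()
r=R.from_euler('z',.27);c=np.array([.4937,.2482,.174])
for y in(-.075,0,.075):
  for x in(-.002,.002): print('card',x,y,P(c+r.apply([x,y,0])))
for x in(-.0145,.0145):
  for y in(-.015,.015): print('tip now',x,y,P(np.array([g[0],g[1],g[2]-.0395-.048])+r.apply([x,y,0])))
E
```

```text
t: 14.7
tcp_pos: [0.4951, 0.2475, 0.4726]
tcp_rot: [-0.001, 0.607, 0.795, -0.001]
ft_force: [-0.1, -0.9, -1.7]
opening: 0.018
gripper_force: 35.0
t: 14.9
tcp_pos: [0.4942, 0.2456, 0.474]
tcp_rot: [-0.0, 0.607, 0.794, -0.001]
ft_force: [-0.6, -0.0, -1.4]
opening: 0.0179
gripper_force: 35.0
shift [ 2.7  0.3 67.5] turn [-0.001  0.    -0.004] now grasp [0.494  0.2455 0.303 ] open 0.0179 F [-0.6 -0.  -1.4] t 14.9
card -0.002 -0.075 [394. 530.]
card 0.002 -0.075 [399. 528.]
card -0.002 0 [280. 497.]
card 0.002 0 [285. 495.]
card -0.002 0.075 [173. 466.]
card 0.002 0.075 [178. 464.]
tip now -0.0145 -0.015 [292. 433.]
tip now -0.0145 0.015 [247. 421.]
tip now 0.0145 -0.015 [327. 420.]
tip now 0.0145 0.015 [283. 408.]
```

View pics/p6.png

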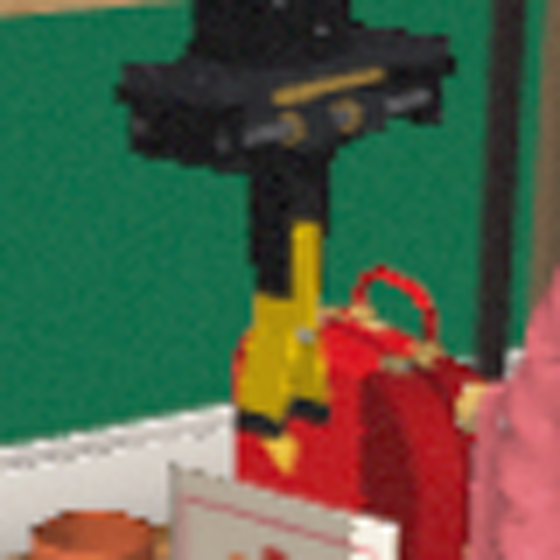

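The open jaws hang centred over the card's top edge: pads at (262,428) and (312,408), card corners at (173,463) and (394,525). I'll check how high the axle sits in the hand.

Run:
```python
from h import *
s=env.read_camera('scene');o=env.get_obs();g=o['tcp_pos']+[0,0,-.171]
u,v=proj(s,g).astype(int);a,b=u-40,v-35
r=R.from_euler('z',.27)
for dz in(.036,.0395,.043):
  print(dz,((proj(s,g-[0,0,dz]+r.apply([0,-.016,0]))-[a,b]+.5)*7).round(), 'front pad outer bottom',[((proj(s,g-[0,0,dz+.053]+r.apply([-.019,y,0]))-[a,b]+.5)*7).round() for y in(-.015,.015)])
# sharp axle/pads position: bright-yellow & dark pad in crop
hsv=cv2.cvtColor(s['pixels'],cv2.COLOR_RGB2HSV)
m=cv2.inRange(hsv,(22,180,90),(35,255,255))[b:b+80,a:a+80];ys,xs=np.nonzero(m);print('yellow rows',ys.min()*7,ys.max()*7)
```

```text
0.036 [313. 329.] front pad outer bottom [array([286., 437.]), array([241., 425.])]
0.0395 [313. 336.] front pad outer bottom [array([286., 444.]), array([241., 432.])]
0.043 [313. 343.] front pad outer bottom [array([286., 450.]), array([241., 438.])]
yellow rows 224 455
```

```bash
python3 -m creep '[[1,[2.7,0.3,8],[0,0,0]],[1,[2.7,0.3,18],[0,0,0]],[1,[2.7,0.3,28],[0,0,0]],[1,[2.7,0.3,36],[0,0,0]],[1,[2.7,0.3,42],[0,0,0]],[1,[2.7,0.3,48],[0,0,0]],[1,[2.7,0.3,48],[0,0,0]]]'; python3 go.py .4937 .2482 .235 15.4
python3 - <<'E'
from h import *
s=env.read_camera('scene');crop(s,205,115,285,195,7,'p7.png')
E
```

```text
t: 15.75
tcp_pos: [0.4938, 0.2493, 0.4257]
tcp_rot: [-0.0, 0.607, 0.795, -0.0]
ft_force: [-0.1, -0.1, 0.0]
opening: 0.0177
gripper_force: 35.0
shift [-1.1 -0.4 19.7] turn [-0.001  0.    -0.003] now grasp [0.4936 0.2493 0.2547] open 0.0177 F [-0.1 -0.1  0. ] t 15.75
```

View pics/p7.png

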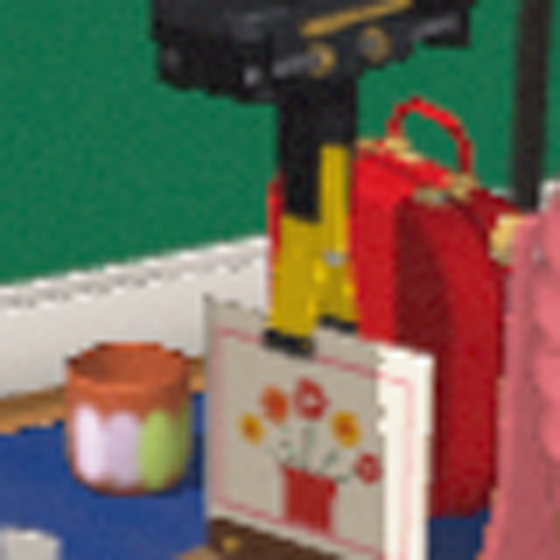

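The front pad at (290,340) is in front of the card and the rear pad at (340,322) behind it, both mid-edge. I'll go the last 19 mm.

```bash
python3 -m creep '[[1,[-1,0,5],[0,0,0]],[1,[-1,0,10],[0,0,0]],[1,[-1,0,15],[0,0,0]],[1,[-1,0,19],[0,0,0]],[1,[-1,0,19],[0,0,0]],[1,[-1,0,19],[0,0,0]],[1,[-1,0,19],[0,0,0]]]'; python3 go.py .4937 .2482 .235 15.4
python3 - <<'E'
from h import *
s=env.read_camera('scene');crop(s,205,120,285,215,6.3,'p8.png')
E
```

```text
t: 16.5
tcp_pos: [0.4941, 0.2484, 0.4077]
tcp_rot: [0.0, 0.607, 0.795, 0.0]
ft_force: [-0.4, 0.5, -0.7]
opening: 0.0182
gripper_force: 35.0
shift [-0.1 -0.4  1.7] turn [ 0.    -0.    -0.003] now grasp [0.4942 0.2484 0.2367] open 0.0182 F [-0.4  0.5 -0.7] t 16.5
```

View pics/p8.png

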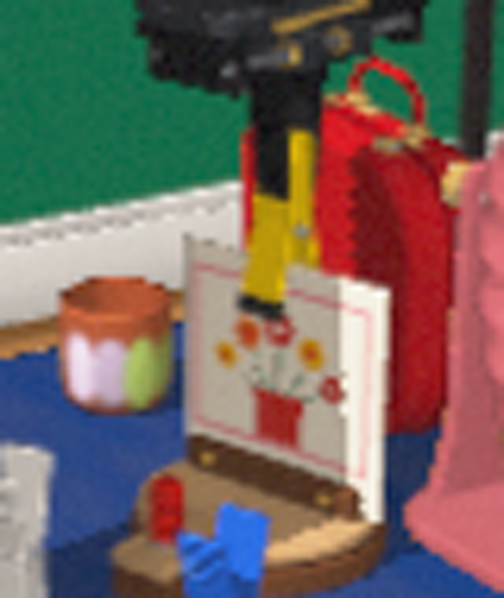

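The front jaw is at (263,305) and the rear jaw is hidden behind the card. The pin is home at (165,508), and the cup is unmoved. The mouth still has room, so I'll go 5 mm deeper and hold.

```bash
python3 -m creep '[[1,[0,0,2],[0,0,0]],[1,[0,0,4],[0,0,0]],[1,[0,0,5],[0,0,0]],[1,[0,0,5],[0,0,0]],[1,[0,0,5],[0,0,0]],[1,[0,0,5],[0,0,0]],[1,[0,0,5],[0,0,0]]]'; python3 go.py .4937 .2482 .231 15.4;python3 -m creep '[[1,[0,0,0],[0,0,0]],[1,[0,0,0],[0,0,0]],[1,[0,0,0],[0,0,0]],[1,[0,0,0],[0,0,0]]]'
```

```text
t: 17.25
tcp_pos: [0.4941, 0.2484, 0.4026]
tcp_rot: [0.0, 0.607, 0.795, 0.0]
ft_force: [0.2, 0.8, -0.9]
opening: 0.0176
gripper_force: 35.0
shift [-0.  -0.4  0.6] turn [ 0.    -0.    -0.003] now grasp [0.4941 0.2484 0.2316] open 0.0176 F [ 0.2  0.8 -0.9] t 17.25
t: 17.65
tcp_pos: [0.4941, 0.2484, 0.4025]
tcp_rot: [-0.0, 0.607, 0.795, 0.0]
ft_force: [0.6, -0.9, -1.0]
opening: 0.0182
gripper_force: 35.0
```

The force reading shows only the clip's weight, so nothing is touching. I'll hand in.

```bash
python3 -c "
from cell import env
print(env.close_job())"
```

```text
the job is handed in; nothing more can be done
None
```

I handed the job in at about 17.7 s: the pin is home in the sign's tongue, and the yellow clip is held wide open over the middle of the card's top edge, jaws roughly 30 mm down. The wrist force showed no contact with the card. I steered clear of the mug and cup; the last picture showed the cup in place, but I did not check the mug again.

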